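# Squirt of cleaner on the display board

## Task

Give the green display board a squirt of cleaner: press the blue cap of the pump-spray bottle that points at it straight down, hold it fully pressed for about half a second without leaning on it hard, then lift off so that it springs back up. Leave the orange-capped bottle unpressed and the board where it lies.

Things in the scene. Friction and masses are not known exactly. Their poses are not given: they have to be found in the camera images.
- blue_cap_top (a point): Centre of the flat top of the blue spray cap, 168 mm above the bench when up. The cap is a round button 36 mm across, 18 mm high; a short spout (reaching 31 mm from the axis, its top 2.5 mm below the cap's) points along this frame's -x, towards the display board; z is up. The bottle below (60 mm across, aluminium, blue band) is clamped in a steel foot and cannot move; its place varies.
- blue_cap (a joint): How far the blue cap is pressed, in m: 0 up, 0.012 fully down at its stop. A spring pushes it up with about 2 N at the start of the stroke and about 7 N at its end. The bottle's body ends 43 mm below the top of the cap; its steel foot is 86 mm square. The blue and orange bottles may change places.
- orange_cap (a joint): How far the orange cap is pressed, in m (0 up, 0.012 down). It belongs to a second fixed bottle, the same in shape and size but with an orange cap and band, standing at least 240 mm (axis to axis) from the blue one.
- display_board: Green display circuit board, 46 x 105 x 8 mm, lying loose and flat on the bench, its centre about 110 mm from the blue cap's axis on the spout's side. Origin at the centre of its underside, long side along its y.
Things that resemble listed ones, but are neither listed nor needed, are in the scene too. What is shaped like the part that bears orange_cap but yellow is not meant.

How it is judged:
By the outcome, as a careful person would: the job done as asked, in the order asked, and still so for the second after the job is handed in, with the robot touching nothing.
It also fails if it takes over 27 s, if anything falls off the work surface, if the arm or the gripper's body presses on something with over 40 N, if the wrist force passes 120 N, or if a joint passes its speed limit or range.

## Robot

A 6-joint arm with a two-finger parallel gripper is mounted at the origin on a cart in front of the work surface, level with it; the furniture and walls round the work are solid. World frame = base frame: x ahead of the robot, y to its left, z up, the work surface at z = 0. Lengths are in m, angles in rad, forces in N, time in s.
With the tool pointing down it reaches from about 0.35 to 0.875 m from the base axis. Payload 4.2 kg.
Tool frame: the origin (TCP) lies between the finger pads; the fingertips stand 22 mm ahead of it and the grasp point (between the pads) lies 3 mm ahead of it; z points along the fingers, y is the line along which they close (so a half turn about z gives the same grasp; the last joint's range is limited). The gripper opens to 85 mm and grips with 20 to 120 N. Pads are 22 mm wide; open, the fingers measure 114 mm over their backs; the gripper's body (76 mm by 85 mm) begins 54 mm behind the grasp point. The pads swing forward as they close: fully open they stand 13 mm farther back than shut.
Start: joints at [1.523, 0.385, 0.008, 0, -1.194, -0.259], TCP at [0.189, 0.596, 0.253] pointing down, gripper open.
Joint ranges: [-3.14, 3.14], [-1.21, 2.06], [-1.07, 1.41], [-3.16, 2.05], [-2.99, -0.16], [-3.1, 3.1]. Speed limits (rad/s): [2.79, 2.79, 3.14, 3.14, 3.14, 3.14].

## Interface

Orientations are given as a unit quaternion [w, x, y, z].
In Python, from cell import manip, optics, job gives the robot as it stands.
- The arm moves only by the tool play_rows, never from a script. Its argument "steps" is a list of rows, each an object with "dp": the shift along the world's x, y, z each as a share of 20 cm, from -1 to 1, a list of three; "turn": the turn about the world's z as a share of 30 degrees, from -1 to 1; "claw": the gripper's target within -1 to 1 (shut at 1, half-way at 0, fully open at -1). In form: [{"dp": [x, y, z], "turn": turn, "claw": claw}, ...]. A call has 1 to 8 rows; each row shifts and turns the commanded pose from where the row before left it; what a row does not reach is not made up. A row lasts 1/8 s, in which the tool goes at most 62.5 mm and 10.7 degrees, less where a joint would pass 70% of its speed; a pose out of reach is approached as far as the arm can. A call with a number of a shift or a turn outside -1 to 1 is refused whole. A call with a gripper value outside its range is refused whole. The fingers move at their own pace and stop on an object; "squeeze" is the grip in N (left out, the last holds). Time passes only in rows, so rows that do not move let the fingers close. It gives the time, the measured TCP pose, the force, the opening and the grip force at its end, in the units of the state.
- manip.state(): the state, without advancing time (a new reading comes with each control period).
- optics.read_camera(name): name is "scene" or "top" or "wrist"; returns a dict with "pixels" (400x640x3 uint8, red, green, blue), "fx", "fy", "cx", "cy" (pixels), "k1" (the pictures are not rectified: a ray, as slopes to the right and down, at radius r is drawn at 1 + k1 r^2 times it, then the intrinsics apply), "R" (3x3) and "t" (3): a world point X has camera coordinates R X + t. Camera axes: x right, y down, z forward; pixel columns grow to the right and rows downward; lengths in m; the calibration is good to about 2 mm. A picture is of the moment at which its call begins. There is no depth.
- job.job_done(): hands the job in; it is judged then, once.
The state is a dict: "t": time; "joints": joint angles; "dq": joint speeds; "joint_efforts": joint torques, N m; "tool_pos": TCP position; "eef_rot": TCP orientation; "force": force on the tool from outside, world axes, zero at the start; "moment": the same for the moment, N m; "gripper_width": finger opening in m; "grip_force": force on a finger pad.
Only numpy, scipy, OpenCV 4.12 (cv2) and the standard library are available. Lean on these libraries where they do the work, as an engineer would, in place of code of your own. Each camera call takes 0.05 s, during which the arm holds its last target. There are 200 camera calls.

## Working session

There is one attempt and no reset: what is moved stays moved. The work goes in short steps, Python scripts to look and compute and a tool call to move; the robot and the scene stay as the last step left them, time stands still between calls to the robot, and variables do not carry over. Pictures are saved under pics/ and viewed, at most 10 in all, crops included, and the job is handed in when it is done.

Besides the shell and the picture viewer there is one more tool, called after ">>>" as name(argument=value, ...) on one line, values as JSON. play_rows: Moves the arm, as the interface text tells. Its arguments: {"type":"object","properties":{"steps":{"type":"array","items":{"type":"object","properties":{"dp":{"type":"array","items":{"type":"number"}},"turn":{"type":"number"},"claw":{"type":"number"}}}},"squeeze":{"type":"number"}},"required":["steps"]}

```bash
mkdir -p pics
cat > h.py <<'E'
import numpy as np, cv2
from cell import manip, optics, job
def ray(c,u,v):
    K=np.array([[c["fx"],0,c["cx"]],[0,c["fy"],c["cy"]],[0,0,1.]])
    d=np.array([(u-c["cx"])/c["fx"],(v-c["cy"])/c["fy"]]);s=d.copy()
    for _ in range(30): s=d/(1+c["k1"]*(s@s))
    R=np.array(c["R"]);t=np.array(c["t"])
    return -R.T@t, R.T@np.array([s[0],s[1],1])
def at(c,u,v,z):
    o,d=ray(c,u,v); return o+d*(z-o[2])/d[2]
def proj(c,X):
    p=np.array(c["R"])@X+np.array(c["t"]); s=p[:2]/p[2]; s=s*(1+c["k1"]*(s@s))
    return s*[c["fx"],c["fy"]]+[c["cx"],c["cy"]]
E
python3 - <<'E'
from h import *
import pickle
cs={n:optics.read_camera(n) for n in("scene","top")}
pickle.dump(cs,open("c0.pkl","wb"))
for n,c in cs.items(): cv2.imwrite(f"pics/{n}0.png",np.array(c["pixels"])[:,:,::-1]); print(n,c["fx"],c["k1"],ray(c,320,200))
print(manip.state())
E
```

```text
scene 372.78061172679895 -0.06593983570007528 (array([-0.10070639, -0.37600266,  0.65405128]), array([ 0.66224423,  0.42401062, -0.61786668]))
top 384.6888554134067 0.0225097027066627 (array([ 0.35002872, -0.0159197 ,  0.97364737]), array([ 0.11324575,  0.02924303, -0.99316919]))
{'t': 0.1, 'joints': array([ 1.52259291e+00,  3.85486995e-01,  6.77204984e-03, -4.20920770e-04,
       -1.19399722e+00, -2.58603076e-01]), 'dq': array([-4.23211768e-04, -2.51736027e-03,  3.51578178e-03,  6.94823417e-04,
       -6.33097905e-05,  9.23450610e-04]), 'joint_efforts': array([ 5.04922730e-05, -3.93317556e+01,  1.88931262e+01,  4.19806749e+00,
       -2.57584004e-03,  9.96883728e-06]), 'tool_pos': array([0.18859893, 0.59537068, 0.25233233]), 'eef_rot': array([ 9.73164414e-04,  9.88244442e-01, -1.52878931e-01, -9.39531270e-05]), 'force': array([ 0.0362062 , -0.40021448, -0.47332536]), 'moment': array([ 0.0079035 , -0.07053817,  0.01414433]), 'grip_force': 0.0, 'gripper_width': 0.08522293891497537}
```

View pics/top0.png

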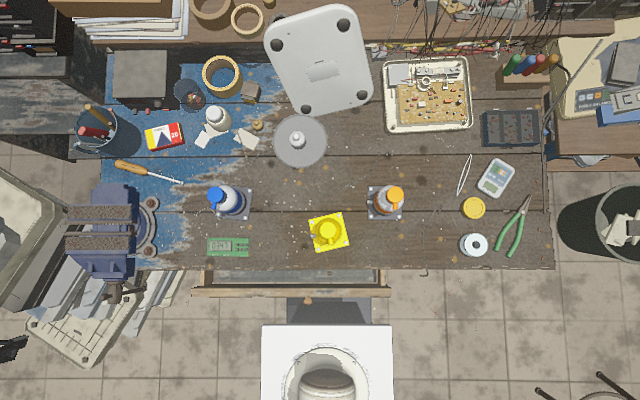

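View pics/scene0.png

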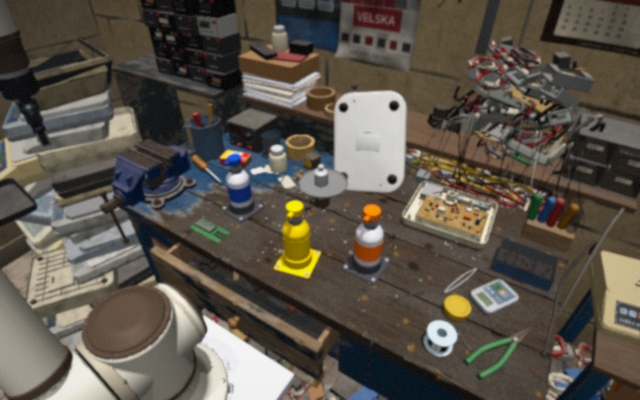

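Candidates for the blue cap: blue-banded bottle at top (217,197) / scene (235,160). The others are the orange-capped bottle at top (394,195) / scene (371,213) and the yellow decoy at top (328,232) / scene (295,208). The board is at top (228,246), on the robot's side of the blue bottle. I'll check with a close crop and measure.

Run:
```python
from h import *
import pickle
cs=pickle.load(open("c0.pkl","rb"))
t=np.array(cs["top"]["pixels"])[:,:,::-1];s=np.array(cs["scene"]["pixels"])[:,:,::-1]
f=lambda im,u,v,w,h:cv2.resize(im[v:v+h,u:u+w],None,fx=5,fy=5,interpolation=cv2.INTER_CUBIC)
cv2.imwrite("pics/crop.png",np.hstack([f(t,190,170,80,100),f(s,190,140,80,100)]))
for n,(u0,v0,w,h) in {"top":(190,170,80,100),"scene":(210,140,60,100)}.items():
    im=t if n=="top" else s
    hsv=cv2.cvtColor(np.ascontiguousarray(im[v0:v0+h,u0:u0+w]),cv2.COLOR_BGR2HSV)
    m=cv2.inRange(hsv,(105,150,90),(120,255,255))
    k,l,st,ce=cv2.connectedComponentsWithStats(m)
    for i in range(1,k):
        if st[i,4]>15:
            p=ce[i]+[u0,v0]; print(n,st[i]+[u0,v0,0,0,0],p,at(cs[n],*p,.168),at(cs[n],*p,.159))
print("board",at(cs["top"],228,246,.008))
```

```text
top [207 187  17  22 240] [214.80833333 195.675     ] [0.45278118 0.23145477 0.168     ] [0.45392904 0.23421823 0.159     ]
top [237 192   4  13  20] [238.25 197.55] [0.44839188 0.18131216 0.168     ] [0.44949071 0.18351547 0.159     ]
top [228 203  13   9  24] [234.70833333 208.41666667] [0.42529707 0.18832488 0.168     ] [0.4261379  0.19060653 0.159     ]
scene [224 154  16  12 123] [232.23577236 159.82926829] [0.44010409 0.22663242 0.168     ] [0.45011804 0.23779115 0.159     ]
scene [218 169   8   8  37] [220.7027027  172.56756757] [0.38386498 0.21087324 0.168     ] [0.39283757 0.22174017 0.159     ]
scene [261 174   9   8  28] [265.64285714 177.85714286] [0.42310489 0.10695415 0.168     ] [0.43280407 0.11589686 0.159     ]
scene [251 176  10   5  23] [256.08695652 177.52173913] [0.41246621 0.12650592 0.168     ] [0.4219684  0.13581066 0.159     ]
scene [229 184  22  19 190] [239.53157895 194.56315789] [0.34349999 0.11498068 0.168     ] [0.35172517 0.124072   0.159     ]
board [0.34585882 0.24351141 0.008     ]
```

View pics/crop.png

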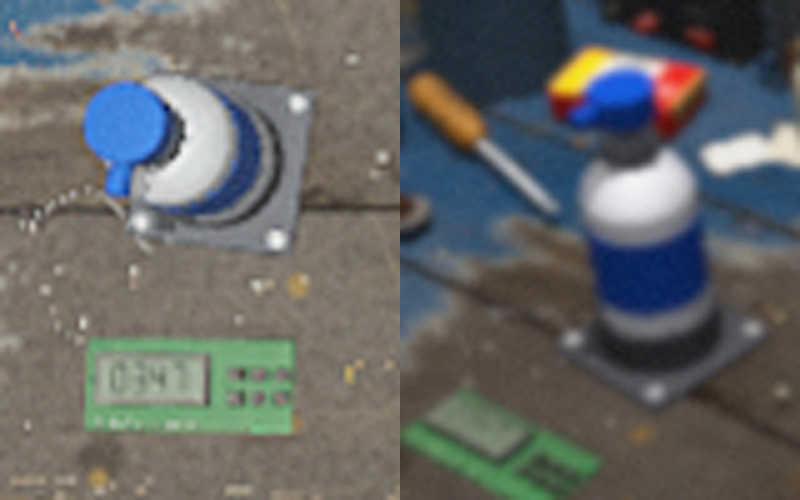

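The blue-capped bottle's spout points at the green board in both views, so it's the right one. The cap-top circle is centred at top (214.8,193.9), diameter 16.6 px against 17.2 px expected. Cross-checking against the scene view before moving.

Run:
```python
from h import *
import pickle
cs=pickle.load(open("c0.pkl","rb"))
p=at(cs["top"],214.8,193.9,.168);print(p,proj(cs["scene"],p),at(cs["scene"],234.2,157.3,.168))
print(np.linalg.norm(p[:2]-[.346,.2435]))
a=cs["scene"];print([at(a,u,v,.15) for u,v in((125,150),(190,148))])
```

```text
[0.45658677 0.23158452 0.168     ] [235.31839007 156.28552781] [0.45150905 0.2306578  0.168     ]
0.11122685231005881
[array([0.34240764, 0.53762101, 0.15      ]), array([0.44413576, 0.38945129, 0.15      ])]
```

>>> play_rows(steps=[{"dp":[0,0,0.2],"turn":0,"claw":1},{"dp":[0.1,-0.14,0.05],"turn":0,"claw":1},{"dp":[0.16,-0.22,0],"turn":0,"claw":1},{"dp":[0.16,-0.22,0],"turn":0,"claw":1},{"dp":[0.16,-0.22,0],"turn":0,"claw":1},{"dp":[0.16,-0.22,0],"turn":0,"claw":1},{"dp":[0.16,-0.22,0],"turn":0,"claw":1},{"dp":[0,0,0],"turn":0,"claw":1}])

```text
t: 1.1
tool_pos: [0.3699, 0.345, 0.3032]
eef_rot: [0.0, 0.988, -0.155, -0.0]
force: [-0.0, -0.0, 0.9]
gripper_width: -0.0007
grip_force: 0.0
```

>>> play_rows(steps=[{"dp":[0.143,-0.189,0],"turn":0,"claw":1},{"dp":[0.143,-0.189,0],"turn":0,"claw":1},{"dp":[0.143,-0.189,0],"turn":0,"claw":1},{"dp":[0,0,-0.2],"turn":0,"claw":1},{"dp":[0,0,-0.2],"turn":0,"claw":1},{"dp":[0,0,0],"turn":0,"claw":1}])

```text
t: 1.85
tool_pos: [0.4529, 0.2335, 0.2203]
eef_rot: [0.003, 0.988, -0.153, -0.003]
force: [0.2, 0.6, 0.3]
gripper_width: -0.0001
grip_force: 0.0
```

Run:
```python
from h import *
print(manip.state()["tool_pos"],manip.state()["force"])
w=optics.read_camera("wrist");t=optics.read_camera("scene")
print(ray(w,320,200)[0])
for z in(.168,):print(proj(w,np.array([.4555,.2315,z])))
s=np.array(t["pixels"])[60:260,130:340,::-1]
a=np.array(w["pixels"])[:,:,::-1]
cv2.imwrite("pics/w1.png",np.hstack([cv2.resize(a,(480,300)),cv2.resize(s,(315,300),interpolation=cv2.INTER_CUBIC)]))
cv2.imwrite("pics/wfull.png",a)
```

```text
[0.45285447 0.23354545 0.22032522] [0.20379017 0.63228466 0.28768759]
[0.53234011 0.21021398 0.34078355]
[317.78479215 234.89014718]
```

View pics/w1.png

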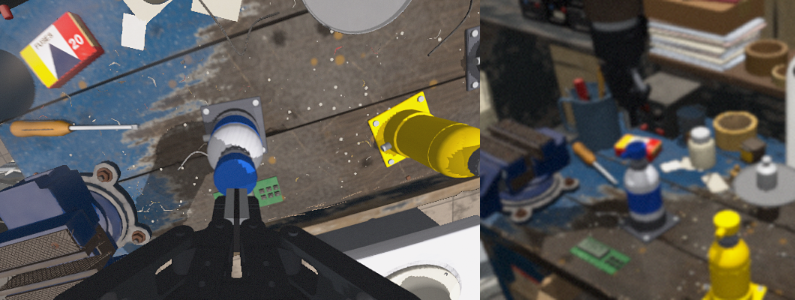

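The wrist view shows the shut fingertips (about 316,253) just above and in front of the blue cap (about 315,228), and the scene view shows the tips above the blue bottle. I'll refine the cap centre from this close view.

Run:
```python
from h import *
w=optics.read_camera("wrist");im=np.ascontiguousarray(np.array(w["pixels"])[:,:,::-1])
hsv=cv2.cvtColor(im,cv2.COLOR_BGR2HSV)
print([list(map(int,hsv[v,315])) for v in range(190,262,5)])
pr=[proj(w,np.array([.4555+.018*np.cos(a),.2315+.018*np.sin(a),.168])) for a in np.linspace(0,6.28,40)]
v=im[150:300,240:400].copy(); v=cv2.resize(v,None,fx=4,fy=4,interpolation=cv2.INTER_CUBIC)
for p in pr: cv2.circle(v,tuple(int(x) for x in (p-[240,150])*4),1,(0,0,255),-1)
tip=np.array(manip.state()["tool_pos"])-[0,0,.022]
cv2.circle(v,tuple(int(x) for x in (proj(w,tip)-[240,150])*4),3,(0,255,255),-1)
cv2.imwrite("pics/w2.png",v)
```

```text
[[128, 4, 232], [130, 11, 136], [125, 18, 87], [109, 195, 93], [109, 188, 91], [109, 204, 146], [109, 203, 143], [109, 205, 143], [108, 219, 141], [109, 210, 142], [108, 212, 141], [109, 208, 142], [109, 190, 130], [25, 45, 34], [129, 58, 31]]
```

View pics/w2.png

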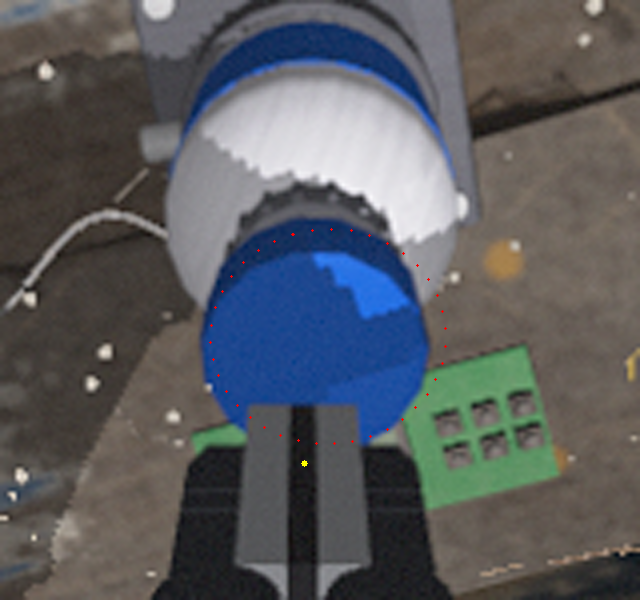

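Run:
```python
from h import *
w=optics.read_camera("wrist")
print(at(w,240+316/4-.4,150+352/4-.4,.168),manip.state()["tool_pos"])
```

```text
[0.45449516 0.23453106 0.168     ] [0.45534019 0.23558372 0.2252178 ]
```

>>> play_rows(steps=[{"dp":[0,-0.005,-0.05],"turn":0,"claw":1},{"dp":[0,0,-0.05],"turn":0,"claw":1},{"dp":[0,0,-0.02],"turn":0,"claw":1},{"dp":[0,0,0],"turn":0,"claw":1}])

```text
t: 2.55
tool_pos: [0.4544, 0.2332, 0.1989]
eef_rot: [0.0, 0.988, -0.153, -0.0]
force: [0.4, -0.7, 0.4]
gripper_width: -0.0005
grip_force: 0.0
```

>>> play_rows(steps=[{"dp":[0,0,-0.01],"turn":0,"claw":1},{"dp":[0,0,0],"turn":0,"claw":1}])

```text
t: 2.8
tool_pos: [0.4546, 0.2334, 0.1973]
eef_rot: [-0.0, 0.988, -0.153, 0.0]
force: [0.3, 0.5, 0.7]
gripper_width: 0.0002
grip_force: 0.0
```

>>> play_rows(steps=[{"dp":[0,0,-0.02],"turn":0,"claw":1},{"dp":[0,0,0],"turn":0,"claw":1}])

```text
t: 3.05
tool_pos: [0.4543, 0.2332, 0.1929]
eef_rot: [0.0, 0.988, -0.153, -0.0]
force: [0.0, -0.1, 0.7]
gripper_width: 0.0
grip_force: 0.0
```

>>> play_rows(steps=[{"dp":[0,0,-0.01],"turn":0,"claw":1},{"dp":[0,0,0],"turn":0,"claw":1}])

```text
t: 3.3
tool_pos: [0.4545, 0.2333, 0.1912]
eef_rot: [0.0, 0.988, -0.153, -0.0]
force: [-0.2, -0.2, -0.2]
gripper_width: 0.0003
grip_force: 0.0
```

>>> play_rows(steps=[{"dp":[0,0,-0.01],"turn":0,"claw":1},{"dp":[0,0,0],"turn":0,"claw":1}])

```text
t: 3.55
tool_pos: [0.4547, 0.2335, 0.1896]
eef_rot: [-0.0, 0.988, -0.153, 0.0]
force: [-0.5, -0.0, 2.4]
gripper_width: 0.0001
grip_force: 1.0
```

Contact came at TCP z ≈ 0.190, as expected. Next I press most of the stroke.

>>> play_rows(steps=[{"dp":[0,0,-0.02],"turn":0,"claw":1},{"dp":[0,0,-0.02],"turn":0,"claw":1},{"dp":[0,0,-0.01],"turn":0,"claw":1}])

```text
t: 3.92
tool_pos: [0.4548, 0.2336, 0.1796]
eef_rot: [-0.0, 0.988, -0.153, 0.0]
force: [-0.9, 0.1, 6.0]
gripper_width: 0.0001
grip_force: 3.0
```

>>> play_rows(steps=[{"dp":[0,0,-0.007],"turn":0,"claw":1}])

```text
t: 4.05
tool_pos: [0.4548, 0.2336, 0.1784]
eef_rot: [-0.0, 0.988, -0.153, 0.0]
force: [-1.3, -1.1, 6.9]
gripper_width: 0.0
grip_force: 3.3
```

>>> play_rows(steps=[{"dp":[0,0,-0.004],"turn":0,"claw":1}])

```text
t: 4.18
tool_pos: [0.4548, 0.2336, 0.178]
eef_rot: [-0.0, 0.988, -0.153, 0.0]
force: [-3.9, 0.5, 10.9]
gripper_width: -0.0001
grip_force: 5.6
```

The cap is at its stop at about 11 N. I'll hold half a second and then lift.

>>> play_rows(steps=[{"dp":[0,0,0],"turn":0,"claw":1},{"dp":[0,0,0],"turn":0,"claw":1},{"dp":[0,0,0],"turn":0,"claw":1}])

```text
t: 4.55
tool_pos: [0.4548, 0.2336, 0.1781]
eef_rot: [-0.0, 0.988, -0.153, 0.001]
force: [-1.4, -0.7, 8.7]
gripper_width: -0.0002
grip_force: 4.2
```

>>> play_rows(steps=[{"dp":[0,0,0],"turn":0,"claw":1},{"dp":[0,0,0.05],"turn":0,"claw":1},{"dp":[0,0,0.1],"turn":0,"claw":1},{"dp":[0,0,0.2],"turn":0,"claw":1},{"dp":[0,0,0.2],"turn":0,"claw":1},{"dp":[0,0,0],"turn":0,"claw":1},{"dp":[0,0,0],"turn":0,"claw":1}])

```text
t: 5.42
tool_pos: [0.4539, 0.2331, 0.2861]
eef_rot: [0.0, 0.988, -0.153, -0.001]
force: [-0.8, -0.1, 0.2]
gripper_width: -0.0001
grip_force: 0.0
```

Run:
```python
from h import *
w=optics.read_camera("scene");cv2.imwrite("pics/s3.png",cv2.resize(np.array(w["pixels"])[100:260,160:340,::-1],None,fx=3,fy=3,interpolation=cv2.INTER_CUBIC))
```

```text
(no output)
```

View pics/s3.png

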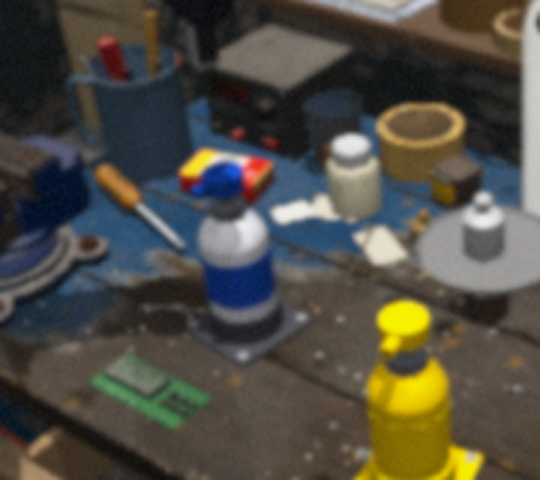

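The blue cap is back up at scene (233,160), where it started, the board hasn't moved, and the gripper is clear. Handing in.

```bash
python3 -c "
from cell import job
print(job.job_done())"
```

```text
the job is handed in; nothing more can be done
None
```

I pressed the blue cap straight down to its stop, held it there for about half a second at roughly 9–11 N, and lifted off. The cap sprang back up, the orange-capped bottle and the board were not touched, and the job is handed in, though no verdict came back.

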